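# Zero the bench comparator on the master bar, then gauge the refurbished bar

## Robot

A 7-joint arm with a two-finger parallel gripper is mounted at the origin on the work surface. World frame = base frame: x ahead of the robot, y to its left, z up, the work surface at z = 0. Lengths are in m, angles in rad, forces in N, time in s.
With the tool pointing down it reaches from about 0.375 to 0.925 m from the base axis. Payload 3.1 kg.
Tool frame: the origin (TCP) lies between the finger pads; the fingertips stand 19 mm ahead of it and the grasp point (between the pads) is the TCP; z points along the fingers, y is the line along which they close (so a half turn about z gives the same grasp; the last joint's range is limited). The gripper opens to 85 mm and grips with 20 to 120 N. Pads are 22 mm wide; open, the fingers measure 114 mm over their backs; the gripper's body (76 mm by 85 mm) begins 54 mm behind the grasp point. The pads swing forward as they close: fully open they stand 13 mm farther back than shut.
Start: joints at [1.104, 0.383, 0.044, 1.598, -0.018, 1.161, -0.05], TCP at [0.234, -0.606, 0.218] pointing down, gripper open.
Joint ranges: [-2.61, 2.61], [-0.41, 2.15], [-1.48, 1.57], [0, 2.5], [-1.57, 4.71], [0.05, 1.97], [-2.85, 2.85]. Speed limits (rad/s): [2.79, 2.79, 3.14, 3.14, 3.14, 3.14, 3.14].

## Interface

Orientations are given as a unit quaternion [x, y, z, w].
In Python, from bench import move_ptp, movel, move_j, move_gripper, pause, inverse_kinematics, read_camera, camera_params, MotionError, sign_off, look_for, tip_of, read_time_s, read_qpos, read_joint_vel, read_effort, read_eef_pos, read_tcp_rot, read_ft_force, read_ft_torque, read_finger_gap, read_grasp_force gives the robot as it stands. Calls block until the motion is done:
- move_ptp(position, orientation): joint-space move of the TCP to a pose.
- movel(position, orientation=None, speed=0.15): straight line of the TCP; orientation=None keeps the orientation; speed is the mean speed in m/s.
- move_j(angles): joint-space move.
- move_gripper(opening, effort=None): finger opening in m; effort is the grip in N (None keeps the last); returns when the fingers have stopped.
- pause(seconds).
- inverse_kinematics(position, orientation): joint angles nearest the present ones, or None.
- read_camera(name): name is "scene" or "top" or "wrist"; returns the picture (400x640x3 uint8, red, green, blue); there is no depth.
- camera_params(name): a dict with "K" (3x3 intrinsics, pixels), "camera_from_world" (4x4, takes a point from world to camera coordinates). Camera axes: x right, y down, z forward; pixel columns grow to the right and rows downward; lengths in m; the calibration is good to about 2 mm. A picture is of the moment at which its call begins: read the wrist's pose just before it. camera_params takes no time and is no camera call; for the wrist camera it gives the pose at the moment of the call.
A pose or a line that the arm cannot do raises MotionError and nothing moves.
- sign_off(): hands the job in; it is judged then, once.
Trained networks look in the newest picture that a camera, given by its name, has taken for a name from the list of things; names that differ only in an ending like _2 or _b are one class to them, and where a whole thing is asked for, a point or a joint stands for the part that bears it (a point fixed in the world has none). Each returns a list of dicts, best first, with "confidence" (0 to 1); they miss things now and then, are a little off and sometimes report something else, mostly with a low value. They report only what shows in the picture. A call takes as long as a camera call. They do not tell look-alikes from the thing itself.
- look_for(camera, name): "at" ([column, row] in pixels, amid what is visible of it).
- tip_of(camera, name): "at" ([column, row] in pixels: a listed point, or the origin of a listed thing).
Readings, each from a call of its own:
- read_time_s(): time.
- read_qpos(): joint angles.
- read_joint_vel(): joint speeds.
- read_effort(): joint torques, N m.
- read_eef_pos(): TCP position.
- read_tcp_rot(): TCP orientation.
- read_ft_force(): force on the tool from outside, world axes, zero at the start.
- read_ft_torque(): the same for the moment, N m.
- read_finger_gap(): finger opening in m.
- read_grasp_force(): force on a finger pad.
Only numpy, scipy, OpenCV 4.12 (cv2) and the standard library are available. Lean on these libraries where they do the work, as an engineer would, in place of code of your own. Each camera call takes 0.05 s, during which the arm holds its last target. There are 200 camera calls.

## Task

With the master bar where it is under the plunger, turn the dial's bezel until its zero mark stands under the pointer, and let go. Then slide the master out level and lay it flat in its wooden tray, and slide the bar with the two screw holes from the rubber mat, flat on the anvil, under the sprung plunger until you feel its end firmly home and square against the back stop, about where the master was. Push with a light hand, do not ram the stop or force the plunger, do not upset the zero, leave the other things on the bench alone, and leave the bar there with the gauge showing its reading.

Things in the scene. Friction and masses are not known exactly. Their poses are not given: they have to be found in the camera images.
- stand: bench comparator: green base 215 x 120 mm with a dark ground and oiled anvil on top (friction about 0.25), its face 35 mm above the table. Origin on the table right under the plunger's axis; x points from the open front (edge 105 mm away at -x) to the column (24 mm dia, 83 mm away at +x, top 200 mm above the table); z up
- head_mid (a point): middle of the underside of the gauge head's dial case (53 mm dia, 92 to 111 mm above the table; its 20 mm wide arm to the column at +x tops out at 102 mm, fingers clear it above that). The head is held on the column by clamp friction: leaning on the dial with more than about 35 N shifts it and upsets the zero
- stop: back stop, a bright steel ledge 10 x 50 x 12 mm fixed across the anvil between plunger and column; fixed to the stand, axes as the stand's
- stop_face (a point): middle of the stop's front face, 18 mm behind the plunger's axis (stand +x) and 6 mm above the anvil; axes as the stand's. A bar is home when its end touches this face
- plunger: sprung vertical plunger, 6 mm dia with a round tip of 4 mm radius; origin at the lowest point of the tip. Hangs 16 mm above the anvil when free, rises with a spring force of about 1.7 to 3 N, to at most 27 mm above the anvil; polished, friction on the bar about 0.15
- bezel: knurled aluminium bezel of the dial, which faces straight up: 58 mm dia, 15 mm high, from 112 to 127 mm above the table; origin at the centre of the dial face, 123.5 mm above the table, on the plunger's axis. The bezel and the white dial face turn together by hand about the vertical (friction 0.08 N m, stays where it is left)
- zero_mark (a point): zero mark of the dial: the one broad long black bar on the white face, this point 21 mm from the centre; turns with the bezel
- pointer_tip (a point): end of the thin black pointer, 21 mm from the centre (its tail is 8 mm long); geared to the plunger: one turn for 5 mm, clockwise from above as the plunger rises. It does not turn with the bezel
- master: master bar, plain ground steel 120 x 22 x 20 mm, about 0.4 kg, lying lengthwise on the anvil at the start, end against the stop, under the plunger. Origin under its centre, x lengthwise, z up. Both ends have a lead-in bevel on the upper edge, 10 mm long and 6 mm deep, that lifts the plunger as the bar slides under it
- part: the bar to be gauged, steel 120 x 22 x 21 mm (about 1 mm thicker than the master), about 0.4 kg, two dark screw holes in its top 34 mm either side of the centre; lies on the rubber mat at the start. Origin under its centre, x lengthwise, z up; the same lead-in bevels at both ends
- tray: open wooden tray for the master, 180 x 146 mm outside, 18 mm high, walls 8 mm, felt floor 8 mm above the table, fixed. Origin under its centre, x lengthwise, z up
- mat: thin black rubber mat 180 x 140 x 4 mm, fixed; origin under its centre
- oil_bottle: bystander: white oil bottle, 48 mm dia, 120 mm high; origin under its centre
- micrometer: bystander: micrometer lying on the table, about 140 x 60 x 16 mm; origin near its middle
- vee_block: bystander: dark steel vee block 50 x 40 x 40 mm; origin under its centre
- driver: bystander: screwdriver, 190 mm long, lying on the table; origin near its middle
Mind the look-alikes: they are no part of the job. What is shaped like the master but green is not meant.

How it is judged:
By the outcome, as a careful person would: the job done as asked, in the order asked, and still so for the second after the job is handed in, with the robot touching nothing.
It also fails if it takes over 72 s, if anything falls off the work surface, if the arm or the gripper's body presses on something with over 40 N, if the wrist force passes 120 N, or if a joint passes its speed limit or range.

## Working session

There is one attempt and no reset: what is moved stays moved. The work goes in short steps, each a Python script; the robot and the scene stay as the last script left them, time stands still between calls to the robot, and variables do not carry over. Pictures are saved under pics/ and viewed, at most 10 in all, crops included, and the job is handed in when it is done.

```bash
ls; mkdir -p pics; cat > h.py <<'E'
import numpy as np, cv2
from bench import *
from scipy.spatial.transform import Rotation as R
def snap(cam,fn=None):
    im=read_camera(cam)
    if fn: cv2.imwrite('pics/'+fn,cv2.cvtColor(im,cv2.COLOR_RGB2BGR))
    return im
def ray(cam,px,z,P=None):
    P=P or camera_params(cam); K=np.array(P["K"]);T=np.array(P["camera_from_world"])
    d=T[:3,:3].T@np.linalg.solve(K,[px[0],px[1],1]); c=-T[:3,:3].T@T[:3,3]
    return c+d*(z-c[2])/d[2]
def proj(cam,p,P=None):
    P=P or camera_params(cam); K=np.array(P["K"]);T=np.array(P["camera_from_world"])
    q=K@(T[:3,:3]@np.array(p)+T[:3,3]); return q[:2]/q[2]
def down(yaw):  # tool z down, tool y along world angle yaw+90 ; tool x along yaw
    x=np.array([np.cos(yaw),np.sin(yaw),0]);z=np.array([0,0,-1.]);y=np.cross(z,x)
    return R.from_matrix(np.c_[x,y,z]).as_quat()
E
python3 - <<'E'
from h import *
print(read_time_s(),read_eef_pos(),read_tcp_rot())
for c in("scene","top"):
    snap(c,c+'1.png')
    T=np.array(camera_params(c)["camera_from_world"]);print(c,-T[:3,:3].T@T[:3,3])
    zs=dict(stand=0.03,bezel=.1235,zero_mark=.1235,pointer_tip=.1235,stop_face=.041,master=.035,part=.004,tray=0,mat=.004,oil_bottle=0,micrometer=0,vee_block=0,driver=0)
    for n,z in zs.items():
        try:
            for d in tip_of(c,n)[:3]:
                print(n,np.round(d["at"],1),round(d["confidence"],2),np.round(ray(c,d["at"],z)[:2],4))
        except Exception as e: print(n,e)
E
```

```text
pics
0.0 [ 0.23399732 -0.60537305  0.21707981] [ 9.83034727e-01  1.83414832e-01 -2.98207716e-04 -1.27942158e-03]
scene [ 0.85559277 -0.58404028  0.77882115]
stand [319.9 221.8] 0.66 [ 0.5997 -0.0314]
bezel [319.7 187.7] 0.69 [ 0.5878 -0.0009]
bezel [400.2 175.6] 0.56 [0.76   0.1168]
bezel [398.  216.1] 0.3 [ 0.7906 -0.0159]
zero_mark [315.8 190.3] 0.64 [ 0.5825 -0.0128]
pointer_tip [326.5 149.9] 0.24 [0.5471 0.1394]
stop_face [328.1 206.1] 0.63 [0.6022 0.0182]
master [267.1 178.1] 0.92 [0.3953 0.0553]
master [306.1 207.2] 0.88 [ 0.5472 -0.0031]
master [387.  269.2] 0.62 [ 0.801  -0.1046]
part [233.1 293.3] 0.63 [ 0.4902 -0.2842]
tray [327.4 152.6] 0.7 [0.497  0.2643]
mat [222.1 294.8] 0.7 [ 0.4688 -0.2973]
oil_bottle [305.5 207.7] 0.67 [0.5319 0.0219]
micrometer [329.9 322.3] 0.89 [ 0.7221 -0.2594]
micrometer [399.4 178.8] 0.46 [0.7435 0.2345]
vee_block [304.5 204.8] 0.28 [0.5247 0.0306]
driver [223.1 229.8] 0.56 [ 0.3616 -0.1339]
top [0.44089553 0.00937669 0.84472365]
stand [319.2 206.1] 0.65 [0.5853 0.0046]
bezel [322.1 198.3] 0.65 [ 0.5846 -0.0009]
zero_mark [331.5 197.6] 0.97 [ 0.5858 -0.0199]
pointer_tip [319.6 198.5] 0.5 [0.5843 0.0041]
master [286.5 307.1] 0.85 [0.3661 0.0778]
master [352.4 124. ] 0.78 [ 0.7797 -0.0764]
master [324.  226.1] 0.64 [ 0.539  -0.0054]
part [446.8 247. ] 0.58 [ 0.491  -0.2857]
part [320.4 199. ] 0.18 [0.6068 0.0014]
tray [205.3 253.5] 0.91 [0.4838 0.2676]
mat [452.3 258.6] 0.92 [ 0.4646 -0.296 ]
oil_bottle [223.4 147.6] 0.73 [0.7382 0.235 ]
micrometer [427.6 150.6] 0.74 [ 0.7232 -0.2596]
vee_block [284.  125.1] 0.93 [0.794 0.088]
driver [389.6 304.6] 0.88 [ 0.3653 -0.1493]
```

View pics/top1.png

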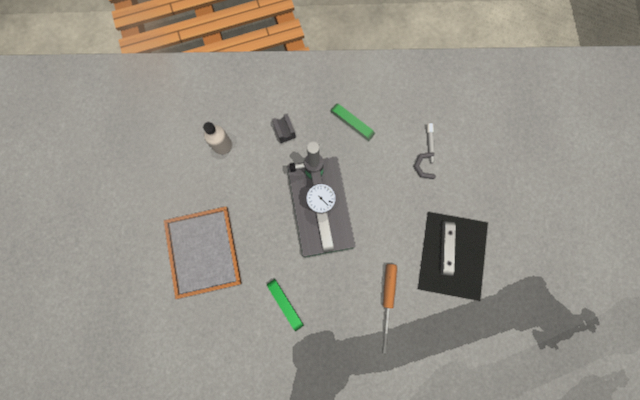

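View pics/scene1.png

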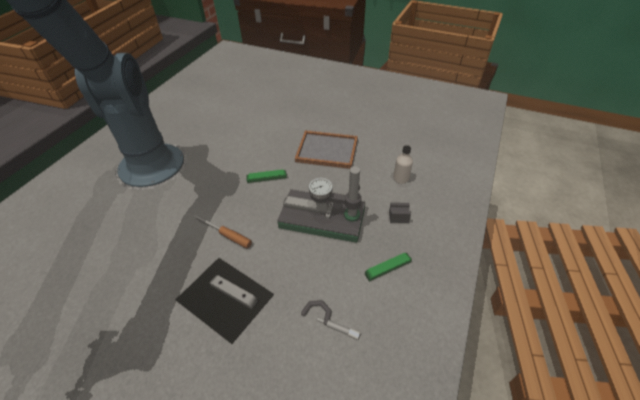

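The top view shows the stand at about (321,200) with the plain steel master projecting to (327,240). The tray is at (203,252), and the drilled bar is on the mat at (449,248). The two green bars at (285,305) and (353,121) are the look-alikes. Next I'll look at the dial from directly above with the wrist camera.

```bash
python3 - <<'E'
from h import *
P=camera_params("wrist");T=np.array(P["camera_from_world"]);c=-T[:3,:3].T@T[:3,3]
Rt=R.from_quat(read_tcp_rot()).as_matrix()
off=Rt.T@(c-np.array(read_eef_pos())); Rc=Rt.T@T[:3,:3].T
print("cam off in tool",off,"\n",Rc.round(3),P["K"])
b=np.array([.585,-.001])
# place camera over bezel
yaw=0.
for yaw in (0.,np.pi/2,-np.pi/2,np.pi):
    q=down(yaw);M=R.from_quat(q).as_matrix()
    p=np.r_[b,.1235+.19]-M@off; p=np.array(p)
    print(yaw,p,inverse_kinematics(p,q))
E
```

```text
cam off in tool [ 7.09966882e-02  1.65152817e-05 -1.54148511e-01] 
 [[-0.001 -0.961 -0.276]
 [ 1.    -0.001 -0.001]
 [ 0.001 -0.276  0.961]] [[352.52892239   0.         315.68432621]
 [  0.         352.52892239 199.91922142]
 [  0.           0.           1.        ]]
0.0 [ 0.51400331 -0.00098348  0.15935149] [ 0.38246734  0.23374085 -0.51130066  1.95726828  0.13653262  0.98390984
 -1.76388474]
1.5707963267948966 [ 0.58498348 -0.07199669  0.15935149] [ 0.49563968  0.38289964 -0.53655786  1.78016449  0.22340883  1.03922542
 -0.12316133]
-1.5707963267948966 [0.58501652 0.06999669 0.15935149] [ 0.73270957  0.67965604 -1.24291129  1.76109468  0.68695164  1.21762242
  2.43935398]
3.141592653589793 [ 0.65599669 -0.00101652  0.15935149] [ 0.43090175  0.53743855 -0.65930188  1.60716983  0.35585047  1.12007308
  1.25382927]
```

```bash
python3 - <<'E'
from h import *
q=down(0.)
move_ptp([.514,-.001,.20],q); movel([.514,-.001,.148],speed=.2)
snap("wrist","w1.png"); P=camera_params("wrist")
import json;json.dump({k:np.array(v).tolist() for k,v in P.items()},open("w1.json","w"))
for n,z in dict(bezel=.1235,zero_mark=.1235,pointer_tip=.1235,master=.035).items():
    for d in tip_of("wrist",n)[:2]: print(n,np.round(d["at"],1),round(d["confidence"],2),np.round(ray("wrist",d["at"],z)[:2],4))
print(read_time_s(),read_eef_pos(),read_qpos())
im=cv2.imread("pics/w1.png");print(proj("wrist",[.585,-.001,.1235]))
u,v=proj("wrist",[.585,-.001,.1235]).astype(int)
cv2.imwrite("pics/w1c.png",cv2.resize(im[max(v-60,0):v+60,u-60:u+60],None,fx=5,fy=5,interpolation=cv2.INTER_CUBIC))
E
```

```text
bezel [303.7  93.2] 0.76 [0.5888 0.0051]
zero_mark [350.4 107. ] 0.96 [ 0.5824 -0.0178]
pointer_tip [337.9 124.8] 0.57 [ 0.5738 -0.0117]
master [316.3 151.8] 0.98 [ 0.5475 -0.0009]
master [227.8 321.8] 0.8 [0.3979 0.077 ]
4.4333 [ 0.51533603 -0.00097675  0.14954122] [ 0.38414086  0.24838673 -0.51527412  1.96456488  0.14881198  0.96206922
 -1.77403866]
[316.58063874 101.25034354]
```

View pics/w1.png

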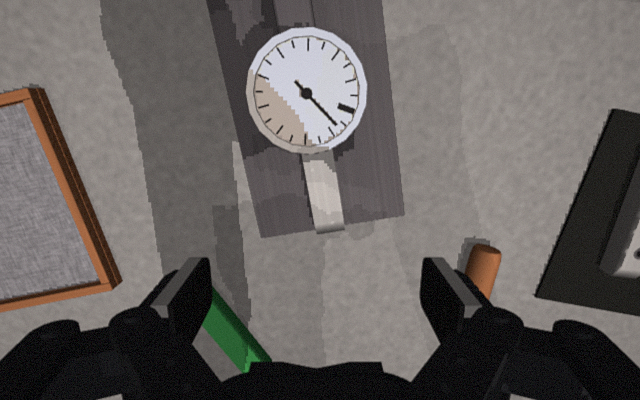

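View pics/w1c.png

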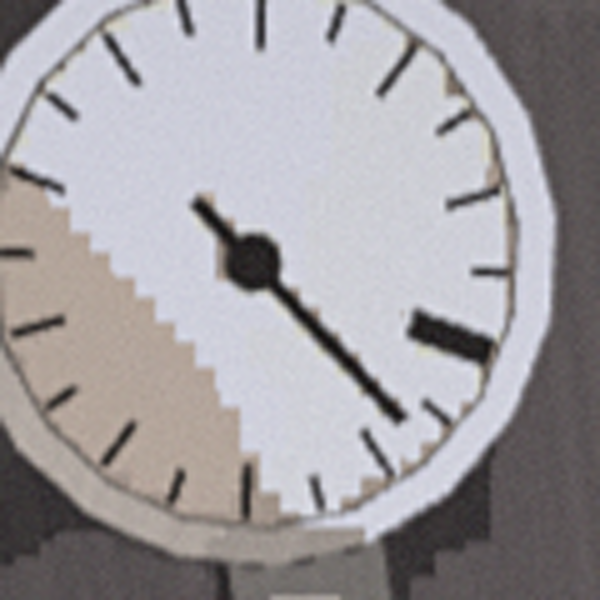

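The dial hub is at (306.4,93.4), the pointer tip at (336,124) and the broad zero mark at (346,108.6). The anvil's front corners are at (262,237) and (404,215). The master's front end is at (331,233).

```bash
python3 - <<'E'
from h import *
import json
P=json.load(open("w1.json"))
r=lambda px,z: ray("wrist",px,z,P)[:2]
hub=r((306.4,93.4),.1235);
g=cv2.cvtColor(cv2.imread("pics/w1.png"),cv2.COLOR_BGR2HSV)
pt=r((256+400/5,41+415/5),.1235);zm=r((256+450/5,41+338/5),.1235)
a=lambda p:np.degrees(np.arctan2(*(p-hub)[::-1]))
print("hub",hub,"ptr",a(pt),np.hypot(*(pt-hub)),"zero",a(zm),np.hypot(*(zm-hub)))
c1,c2=r((262,237),.035),r((404,215),.035);d=c2-c1
print("front corners",c1,c2,np.hypot(*d),"stand yaw",np.degrees(np.arctan2(d[0],-d[1]))*-1, "mid",(c1+c2)/2)
# side edges of anvil: left (246,170)->(262,237), right (384,10)->(404,215)
for A,B in(((262,237),(240,130)),((404,215),(384,10))):
    e=r(B,.035)-r(A,.035);print("side yaw",np.degrees(np.arctan2(e[1],e[0])))
m1,m2=r((316,234),.049),r((344,230),.049);print("master end",m1,m2,np.hypot(*(m2-m1)))
e=r((302,155),.055)-r((313,222),.055);print("master L yaw",np.degrees(np.arctan2(e[1],e[0])))
e=r((331,155),.055)-r((341,222),.055);print("master R yaw",np.degrees(np.arctan2(e[1],e[0])))
# bezel ring fit: bright-ish top ring outer boundary, by rough polar gradient search
gray=cv2.GaussianBlur(cv2.imread("pics/w1.png",0),(3,3),0).astype(float);pts=[]
for t in np.radians(range(0,360,5)):
    rr=np.arange(50,70,.25);v=np.array([gray[int(round(93+k*np.sin(t))),int(round(307+k*np.cos(t)))] for k in rr])
    i=np.argmin(np.convolve(v,[1]*6+[-1]*6,'valid'))if 0 else np.argmax([v[j-6:j].mean()-v[j:j+6].mean() for j in range(6,len(v)-6)])+6
    pts.append((307+rr[i]*np.cos(t),93+rr[i]*np.sin(t)))
W=np.array([r(p,.127) for p in pts]);c=np.median(W,0)
from scipy.optimize import least_squares
s=least_squares(lambda x:np.hypot(*(W-x[:2]).T)-x[2],[*c,.029],loss='soft_l1',f_scale=.0007);print("bezel fit",s.x)
E
```

```text
hub [0.5879866  0.00359436] ptr -135.02029495078213 0.02068808151935943 zero -110.33721532333924 0.020739728455385797
front corners [0.47722604 0.04311741] [ 0.49592439 -0.07135894] 0.11599337011776126 stand yaw -9.276663863261911 mid [ 0.48657522 -0.01412077]
side yaw 8.40311235982616
side yaw 9.074065238133384
master end [ 0.48529426 -0.00091872] [ 0.4885461  -0.02242834] 0.02175403787964537
master L yaw 8.581594236280571
master R yaw 9.018139553526847
bezel fit [0.58815134 0.00366549 0.02886802]
```

```bash
python3 - <<'E'
from h import *
c=np.array([.588,.0037]); y0=np.radians(9+12.3)
move_ptp([*c,.20],down(y0)); movel([*c,.123],speed=.15); pause(.2)
print(read_eef_pos(),read_ft_force(),read_finger_gap())
move_gripper(.063,20); f=read_ft_force();print(f,read_finger_gap())
move_gripper(.05,20); print(read_ft_force(),read_finger_gap(),read_grasp_force(),read_eef_pos())
q=np.array(read_qpos())
for k in (.5,1):
    w=q.copy(); w[6]-=np.radians(24.7)*k; move_j(w); pause(.1); print(read_ft_force(),read_ft_torque(),read_qpos()[6]-q[6])
E
```

```text
[0.58909692 0.00386161 0.12446425] [-0.45039146  0.97320798 -0.73940087] 0.08541114861363112
[-0.18930784 -0.35886071  0.18639047] 0.063082557166778
[-0.19748937  0.20157167 -0.42253363] 0.05046490820846589 0.0 [0.58797977 0.00371769 0.12296143]
[ 0.19370521 -0.32257775  0.05994865] [-0.00936029  0.00574094 -0.00053558] -0.21315266597772342
[-0.75594193  0.89019725  0.95140537] [-0.01327123  0.03225458 -0.01323476] -0.4281180122628705
```

```bash
python3 - <<'E'
from h import *
print(read_finger_gap(),read_grasp_force(),read_eef_pos(),read_time_s())
snap("wrist","w2.png")
E
```

```text
0.04935348001523269 0.0 [0.58797528 0.00373329 0.1229551 ] 7.2417
```

View pics/w2.png

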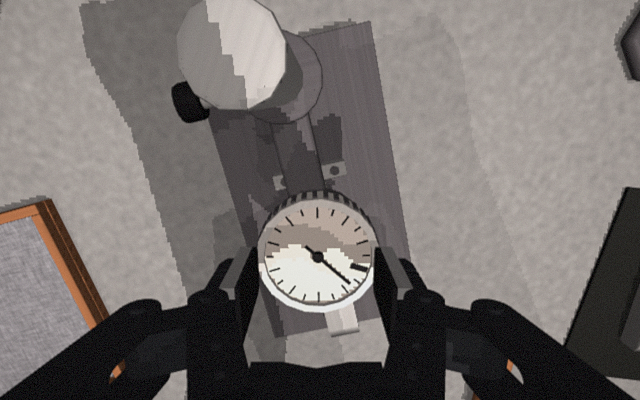

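```bash
python3 - <<'E'
from h import *
p=np.array(read_eef_pos());M=R.from_quat(read_tcp_rot()).as_matrix()
for g in(.0854,.0494,.058):
  for t in(.019,.006,0,-.02):
    print(g,t,[proj("wrist",p+M@[sx,s*g/2,t]).round(0).tolist() for s in(-1,1) for sx in(.011,-.011)])
im=cv2.imread("pics/w2.png")[170:350,200:430];cv2.imwrite("pics/w2c.png",cv2.resize(im,None,fx=3.3,fy=3.3,interpolation=cv2.INTER_CUBIC))
E
```

```text
0.0854 0.019 [[235.0, 219.0], [237.0, 257.0], [399.0, 219.0], [396.0, 257.0]]
0.0854 0.006 [[229.0, 228.0], [232.0, 269.0], [405.0, 227.0], [402.0, 269.0]]
0.0854 0 [[226.0, 232.0], [229.0, 274.0], [408.0, 232.0], [405.0, 274.0]]
0.0854 -0.02 [[214.0, 250.0], [218.0, 297.0], [420.0, 249.0], [416.0, 297.0]]
0.0494 0.019 [[269.0, 219.0], [271.0, 257.0], [364.0, 219.0], [363.0, 257.0]]
0.0494 0.006 [[266.0, 227.0], [268.0, 269.0], [368.0, 227.0], [366.0, 269.0]]
0.0494 0 [[264.0, 232.0], [266.0, 274.0], [370.0, 232.0], [368.0, 274.0]]
0.0494 -0.02 [[257.0, 250.0], [260.0, 297.0], [377.0, 250.0], [374.0, 297.0]]
0.058 0.019 [[261.0, 219.0], [263.0, 257.0], [373.0, 219.0], [371.0, 257.0]]
0.058 0.006 [[257.0, 227.0], [259.0, 269.0], [377.0, 227.0], [375.0, 269.0]]
0.058 0 [[255.0, 232.0], [257.0, 274.0], [379.0, 232.0], [377.0, 274.0]]
0.058 -0.02 [[247.0, 250.0], [250.0, 297.0], [387.0, 249.0], [384.0, 297.0]]
```

View pics/w2c.png

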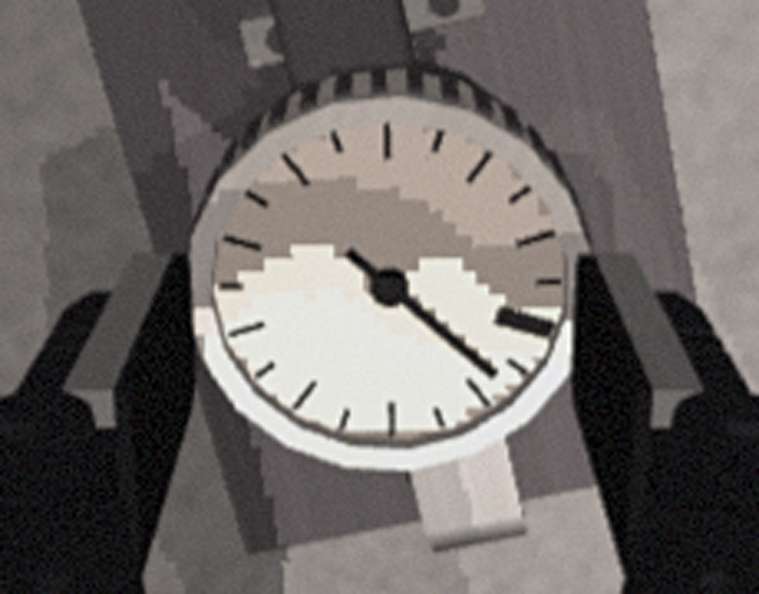

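Neither the zero mark nor the pointer moved, so the fingers closed above the bezel without gripping it. I'll open, go lower and close again.

```bash
python3 - <<'E'
from h import *
c=np.array([.588,.0037]); y0=np.radians(9+12.3)
move_gripper(.085,20)
q=np.array(read_qpos());q[6]+=np.radians(24.7);move_j(q)
for z in(.113,.105):
    movel([*c,z],down(y0),speed=.08); print(z,read_ft_force().round(2))
move_gripper(.062,20); print(read_ft_force(),read_finger_gap())
move_gripper(.054,20); pause(.1);print(read_ft_force(),read_finger_gap(),read_grasp_force(),read_eef_pos(),read_time_s())
snap("wrist","w3.png")
E
```

```text
0.113 [ 0.18 -0.01 -0.56]
0.105 [ 0.04  0.11 -0.35]
[-0.75364402  0.39141409 -0.33999884] 0.06219563042096798
[-1.53959471 -0.61029858  4.67175759] 0.05633523748047982 21.137226819992065 [0.58821435 0.00368689 0.10555123] 9.425
```

View pics/w3.png

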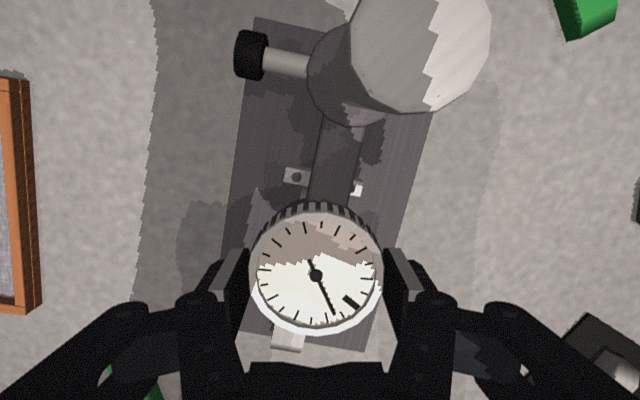

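The fingers now hold the bezel at 21 N, with the dial centred between the pads at (316,272). Now I'll turn it.

```bash
cat > dial.py <<'E'
from h import *
def dial(fn=None,c=np.array([.588,.0037])):
    im=snap("wrist",fn);P=camera_params("wrist");out={}
    for n in("zero_mark","pointer_tip","bezel"):
        d=tip_of("wrist",n)
        if d: out[n]=ray("wrist",d[0]["at"],.1235,P)[:2]; print(n,np.round(d[0]["at"],1),round(d[0]["confidence"],2))
    # resample dial face to a metric top view 0.2mm... 0.1mm/px, x right = world x, y down = -world y
    n=560;X,Y=np.meshgrid((np.arange(n)-n/2)*1e-4+c[0],-(np.arange(n)-n/2)*1e-4+c[1])
    K=np.array(P["K"]);T=np.array(P["camera_from_world"])
    q=K@(T[:3,:3]@np.stack([X.ravel(),Y.ravel(),np.full(X.size,.1235)])+T[:3,3:]);uv=(q[:2]/q[2]).astype(np.float32).reshape(2,n,n)
    return cv2.remap(im,uv[0],uv[1],cv2.INTER_CUBIC),out
E
python3 - <<'E'
from dial import *
q=np.array(read_qpos())
w=q.copy(); w[6]-=np.radians(24.7); move_j(w); pause(.15); print(np.degrees(read_qpos()[6]-q[6]),read_ft_force(),read_ft_torque())
move_gripper(.07,20); pause(.1)
movel([.588,.0037,.16],speed=.2)
top,_=dial("w4.png"); cv2.imwrite("pics/w4d.png",cv2.cvtColor(top,cv2.COLOR_RGB2BGR)); print(read_time_s())
E
```

```text
-24.62360513270885 [-0.45066007 -2.82227417  2.33030433] [-0.44969499  0.14775577 -0.00469406]
zero_mark [346.9 251.2] 0.62
pointer_tip [345.  252.3] 0.52
bezel [317.8 226.7] 0.74
11.1333
```

View pics/w4d.png

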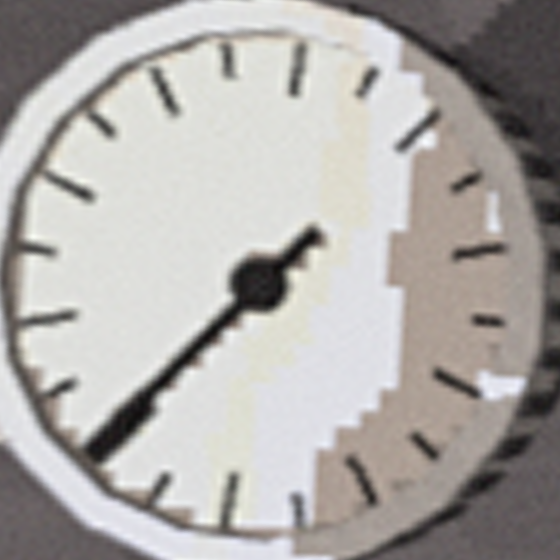

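The zero mark now lies under the pointer to within about 2°, both pointing to the lower left at around (120,428). I'll measure it again from directly above on the way to the master.

```bash
cat > ang.py <<'E'
from dial import *
def angs(fn):
    top,_=dial(fn); cv2.imwrite("pics/d_"+fn,cv2.cvtColor(top,cv2.COLOR_RGB2BGR))
    g=cv2.cvtColor(top,cv2.COLOR_RGB2GRAY).astype(float)
    # hub: dark centroid near centre
    Y,X=np.mgrid[:560,:560]; m=(g<70)&(np.hypot(X-280,Y-280)<60)
    k=cv2.morphologyEx(m.astype(np.uint8),cv2.MORPH_OPEN,np.ones((21,21)));hx,hy=X[k>0].mean(),Y[k>0].mean()
    # pointer direction by dark centroid per radius
    d=g<90; r=np.hypot(X-hx,Y-hy);a=np.degrees(np.arctan2(-(Y-hy),X-hx))
    ref=-135.; da=(a-ref+180)%360-180
    for lo,hi in((50,90),(90,130),(130,150),(165,180),(180,195),(195,210),(210,225)):
        s=d&(r>lo)&(r<hi)&(abs(da)<9); w=np.degrees(s.sum()/((hi**2-lo**2)/2)) if s.sum() else 0
        print(lo,hi,"angle",round(da[s].mean(),2) if s.sum() else None,"width deg",round(w,1))
    print("hub",hx,hy)
E
python3 - <<'E'
from ang import *
y=np.radians(9); u=np.array([np.cos(y),np.sin(y)]); c=np.array([.588,.0037])
move_ptp([*(c-.078*u),.15],down(y)); pause(.15)
angs("w5.png"); print(read_eef_pos(),read_time_s())
T=np.array(camera_params("wrist")["camera_from_world"]);print("cam",-T[:3,:3].T@T[:3,3])
E
```

```text
zero_mark [344.3 122.8] 0.72
pointer_tip [341.3 123.9] 0.66
bezel [316.2  89.7] 0.58
50 90 angle -0.05 width deg 9.5
90 130 angle -0.54 width deg 5.8
130 150 angle -0.54 width deg 5.0
165 180 angle 0.13 width deg 8.1
180 195 angle 0.06 width deg 7.7
195 210 angle 0.06 width deg 6.9
210 225 angle 0.0 width deg 6.4
hub 270.33838383838383 281.33787878787876
[ 0.51190219 -0.00809937  0.15019649] 11.8917
cam [0.58186128 0.00310862 0.30442006]
```

The zero is within about 0.6° of the pointer. Next I'll feel down beside the master for the anvil, grip the bar and slide it out level.

```bash
cat >> h.py <<'E'
Y=np.radians(9.); U=np.array([np.cos(Y),np.sin(Y)]); C=np.array([.588,.0037])
S=lambda x,z,y=0.: np.r_[C+x*U+y*np.array([-U[1],U[0]]),z]   # stand-frame point to world
def feel(xy,z0,z1,step,q,lim=3.,speed=.06):
    b=read_ft_force()[2]; z=z0
    while z>z1:
        z-=step; movel([*xy,z],q,speed=speed); f=read_ft_force()[2]-b
        if f>lim: print("touch z",z,f,read_eef_pos()); return z
    print("no touch",z,f); return z
E
python3 - <<'E'
from h import *
q=down(Y)
move_gripper(.034,20)
movel(S(-85,0)*0+S(-.085,.07),q,speed=.15)
z=feel(S(-.085,0)[:2],.070,.010,.004,q)
movel(S(-.085,z+.005),q,speed=.05); pause(.1)
print(read_eef_pos(),read_ft_force(),read_time_s(),read_finger_gap())
E
```

```text
touch z 0.017999999999999974 25.229027809238065 [ 0.50421047 -0.0096436   0.02138581]
[ 0.50363996 -0.00974367  0.02248964] [ 0.06984098  0.85512243 -0.39466027] 16.6083 0.03427803894699992
```

```bash
python3 - <<'E'
from h import *
q=down(Y); z=.0265
movel(S(-.085,z),q,speed=.1)
move_gripper(.015,40); print("grip",read_finger_gap(),read_grasp_force(),read_ft_force(),read_eef_pos())
for x in(-.112,-.140):
    movel(S(x,z),q,speed=.06); print(x,read_ft_force().round(2))
pause(.1);print(read_eef_pos(),read_finger_gap(),read_time_s())
snap("wrist","w6.png"); P=camera_params("wrist")
for n,zz in dict(master=.035,zero_mark=.1235,pointer_tip=.1235).items():
    for d in tip_of("wrist",n)[:2]: print(n,np.round(d["at"],1),round(d["confidence"],2),np.round(ray("wrist",d["at"],zz)[:2],4))
snap("top","t2.png")
for n,zz in dict(master=.035,part=.004,tray=0.).items():
    for d in tip_of("top",n)[:3]: print(n,np.round(d["at"],1),round(d["confidence"],2),np.round(ray("top",d["at"],zz)[:2],4))
E
```

```text
grip 0.0208390226655461 39.83289931900799 [-0.11801677 -0.34433725  0.51753279] [ 0.50412143 -0.0095035   0.02651319]
-0.112 [-3.28  0.21  5.26]
-0.14 [-2.42 -0.32  4.05]
[ 0.44882367 -0.01845609  0.02641256] 0.02063628559962773 18.4333
master [315.1 170.1] 0.91 [ 0.4908 -0.0112]
master [125.1 328.4] 0.91 [0.4003 0.067 ]
master [282.9 306.2] 0.81 [0.368  0.0855]
master [353.7 119.2] 0.67 [ 0.7916 -0.0799]
master [330.1 250.5] 0.61 [ 0.4849 -0.0179]
part [448.4 246.8] 0.88 [ 0.4914 -0.2894]
tray [204.  250.3] 0.79 [0.4911 0.2709]
tray [283. 128.] 0.64 [0.7865 0.0904]
tray [425.5 153.8] 0.44 [ 0.7152 -0.254 ]
```

View pics/w6.png

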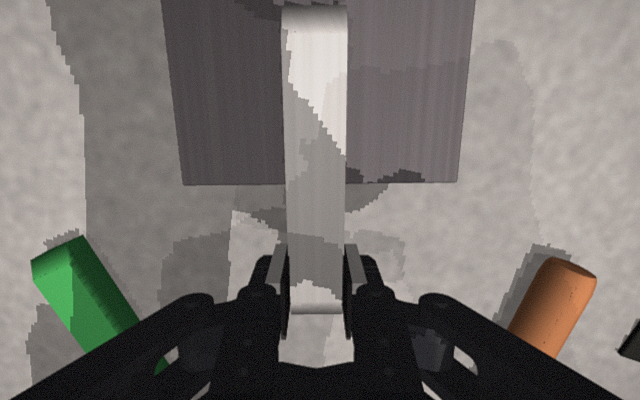

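The master is held square, with its front end at about (317,310), and it slides freely and level on the anvil. I'll regrip at its middle, lift it and lay it in the tray.

```bash
python3 - <<'E'
from h import *
im=cv2.imread("pics/t2.png");hsv=cv2.cvtColor(im,cv2.COLOR_BGR2HSV)
m=((hsv[...,0]>5)&(hsv[...,0]<20)&(hsv[...,1]>110)).astype(np.uint8);m[:180]=0;m[:,:150]=0;m[:,260:]=0
n=np.argwhere(m)[:,::-1].astype(np.float32)
W=np.array([ray("top",p,.018)[:2] for p in n]).astype(np.float32)
print("tray",cv2.minAreaRect(W*1000))
b=im.min(2);m=np.zeros_like(b);m[215:285,435:465]=(b[215:285,435:465]>100)
W=np.array([ray("top",p,.025)[:2] for p in np.argwhere(m)[:,::-1]]).astype(np.float32)
print("part",cv2.minAreaRect(W*1000))
q=down(Y);z=.0265
move_gripper(.032,20); movel(S(-.098,z),q,speed=.1); move_gripper(.015,40); print(read_finger_gap(),read_grasp_force())
movel(S(-.115,z+.055),q,speed=.12); print(read_ft_force(),read_ft_torque(),read_finger_gap(),read_time_s())
E
```

```text
tray ((487.9230651855469, 270.9852294921875), (178.23240661621094, 146.44384765625), 12.15974235534668)
part ((499.43505859375, -286.77069091796875), (38.98429870605469, 138.2471160888672), 74.65143585205078)
0.021145396431679783 40.742313265800476
[-0.90348784 -0.42566344 -3.62563336] [-0.0351646   0.03386671  0.01139249] 0.02086534048460924 20.5417
```

```bash
python3 - <<'E'
from h import *
t=np.array([.488,.271]); q=down(np.radians(12.2))
move_ptp([*t,.075],q); movel([*t,.006],q,speed=.12); movel([*t,.000],q,speed=.04); print(read_ft_force(),read_eef_pos())
move_gripper(.04,20); movel([*t,.08],q,speed=.25)
print(read_time_s())
# over the part for a look
pc=np.array([.491,-.288]); cam=.045
y2=np.radians(-3.); 
move_ptp([pc[0]-.03,pc[1],.13],down(y2)); pause(.1)
snap("wrist","w7.png");P=camera_params("wrist")
for d in tip_of("wrist","part")[:2]: print(np.round(d["at"],1),round(d["confidence"],2),np.round(ray("wrist",d["at"],.004,P)[:2],4))
im=cv2.imread("pics/w7.png"); hsv=cv2.cvtColor(im,cv2.COLOR_BGR2HSV)
# mat top plane mask: project part neighbourhood
b=im.max(2); ue=proj("wrist",[*pc,.025],P).astype(int); print("exp px",ue)
m=np.zeros_like(b); h=np.s_[max(ue[1]-140,0):ue[1]+140,ue[0]-90:ue[0]+90]; m[h]=(b[h]>95)
cnts,_=cv2.findContours(cv2.morphologyEx(m,cv2.MORPH_CLOSE,np.ones((5,5))),0,2); cnt=max(cnts,key=cv2.contourArea)[:,0].astype(float)
W=np.array([ray("wrist",p,.024,P)[:2] for p in cnt]).astype(np.float32);print("part",cv2.minAreaRect(W*1000),cv2.minAreaRect(cnt.astype(np.float32)))
snap("top","t3.png")
for d in tip_of("top","master")[:4]: print("master",np.round(d["at"],1),round(d["confidence"],2),np.round(ray("top",d["at"],.008)[:2],4))
print(read_time_s(),read_eef_pos())
a=cv2.imread("pics/t3.png")[190:310,150:260]; cv2.imwrite("pics/v10.png",np.vstack([im,cv2.resize(a,None,fx=1.6,fy=1.6)if 0 else cv2.copyMakeBorder(cv2.resize(a,None,fx=1.5,fy=1.5),0,0,0,640-165,cv2.BORDER_CONSTANT)]))
E
```

```text
[ 0.35527364  0.68627191 -2.91255007] [4.88073960e-01 2.71022085e-01 1.94259611e-04]
23.4583
[311.2 149.8] 0.79 [ 0.4937 -0.284 ]
exp px [316 157]
part ((489.9710693359375, -282.57598876953125), (123.32624053955078, 199.05255126953125), 83.05818939208984) ((315.5, 145.5), (257.0, 179.0), 90.0)
master [355.1 121.5] 0.93 [ 0.7973 -0.0861]
master [285.6 310.4] 0.68 [0.3566 0.0821]
master [204.3 253.4] 0.62 [0.4837 0.2675]
25.7833 [ 0.46132021 -0.28740804  0.12997033]
```

View pics/v10.png

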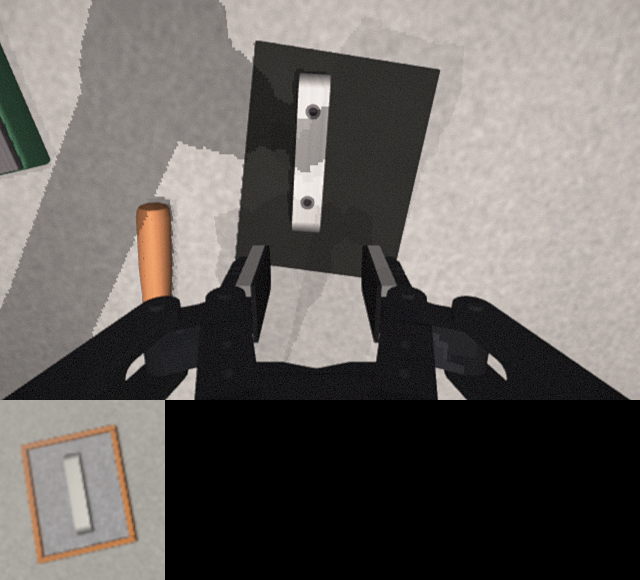

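The drilled bar lies on the mat with its holes at (313,112) and (307,203), and the inset shows the master flat in the tray. I'll pick up the part at its middle.

```bash
python3 - <<'E'
from h import *
a,b=ray("wrist",(313,112),.025),ray("wrist",(307,203),.025); d=(a-b)[:2]; pc=((a+b)/2)[:2]; yw=np.arctan2(d[1],d[0])
print("spacing",np.hypot(*d),"centre",pc,"yaw",np.degrees(yw))
assert abs(np.hypot(*d)-.068)<.005
q=down(yw)
move_ptp([*pc,.05],q); movel([*pc,.005],q,speed=.15); movel([*pc,-.004],q,speed=.05); print(read_ft_force(),read_eef_pos())
move_gripper(.015,40); print(read_finger_gap(),read_grasp_force())
movel([*pc,.09],q,speed=.2); print(read_ft_force(),read_ft_torque(),read_finger_gap())
Q=down(Y)
move_ptp(S(-.12,.085),Q); movel(S(-.115,.031),Q,speed=.15); print(read_ft_force(),read_eef_pos(),read_time_s())
b=read_ft_force()[2]
for z in(.0285,.027,.0255,.024):
    movel(S(-.115,z),Q,speed=.04); f=read_ft_force()[2]-b; print(z,round(f,2))
    if f>2: break
movel(S(-.094,z),Q,speed=.08); print(read_ft_force(),read_ft_torque(),read_time_s())
E
```

```text
spacing 0.06792096036918539 centre [ 0.48930582 -0.28393663] yaw -7.001578765839987
[ 0.2529937  -0.42802984  0.23968386] [ 0.48932535 -0.28399451 -0.00381633]
0.021126303238047817 40.586465299129486
[-0.32725941 -0.35587988 -5.42658244] [ 0.00079904  0.03348933 -0.05150113] 0.021560901541154243
[ 0.39651749 -0.46627269 -4.05961302] [ 0.47471593 -0.01538204  0.03090345] 29.4667
0.0285 -0.52
0.027 1.69
0.0255 15.17
[2.82570794 0.62480392 5.09947625] [ 0.0924403  -0.49088145  0.02141377] 30.6333
```

```bash
python3 - <<'E'
from h import *
Q=down(Y);z=.0265;u3=np.r_[U,0]
move_gripper(.032,20); pause(.1); movel(S(-.137,z),Q,speed=.12); pause(.1)
b=read_ft_force()@u3
move_gripper(.015,35); print(read_finger_gap(),read_ft_force(),read_eef_pos())
for x in(-.125,-.118,-.111,-.104,-.097,-.092):
    movel(S(x,z),Q,speed=.05); f=read_ft_force(); print(x,"res",round(-(f@u3-b),2),f.round(1))
    if -(f@u3-b)>9: break
else:
    while x<-.080:
        x+=.001; movel(S(x,z),Q,speed=.02); f=read_ft_force(); r=-(f@u3-b); print(round(x,3),"res",round(r,2),f.round(1))
        if r>8: break
print(read_eef_pos(),read_time_s())
E
```

```text
0.020960712096691994 [ 0.14214239 -0.42835707  1.41798194] [ 0.45406304 -0.01747697  0.02695511]
-0.125 res -0.06 [-0.1  0.   4.9]
-0.118 res 1.22 [-1.3 -0.4  8.1]
-0.111 res 2.06 [-2.1 -0.4  7.6]
-0.104 res 3.07 [-3.3  0.4 10.9]
-0.097 res 7.84 [-7.9 -1.  15.4]
-0.092 res 5.87 [-6.  -0.6 12.4]
-0.091 res 7.6 [-7.6 -1.7 15.1]
-0.09 res 8.12 [-8.2 -0.9 16.3]
[ 0.49589894 -0.01101996  0.02695524] 34.1583
```

```bash
python3 - <<'E'
from h import *
Q=down(Y);z=.0282;u3=np.r_[U,0]
x=-.092; movel(S(x,z),Q,speed=.03); pause(.1); f=read_ft_force(); b0=-(f@u3); print("start",b0,f.round(1))
pos=lambda:(np.array(read_eef_pos())[:2]-C)@U
while x<-.078:
    x+=.0012; movel(S(x,z),Q,speed=.025); pause(.05); f=read_ft_force(); r=-(f@u3); print(round(x,4),"at",round(pos(),4),"res",round(r,2),f.round(1))
    if r>10: break
print(read_eef_pos(),read_time_s())
E
```

```text
start 1.569951910723307 [-1.7  0.7 -2.4]
-0.0908 at -0.0916 res 1.94 [-1.9 -0.2 -3.3]
-0.0896 at -0.0897 res 0.78 [-0.8  0.3 -5.5]
-0.0884 at -0.0892 res 1.7 [-1.6 -1.  -4.8]
-0.0872 at -0.0893 res 5.94 [-5.8 -1.5 -3. ]
-0.086 at -0.0893 res 7.55 [-7.5 -1.1 -3.4]
-0.0848 at -0.0893 res 9.65 [-9.7 -0.6  0. ]
-0.0836 at -0.0894 res 11.34 [-11.3  -1.    2.4]
[ 0.4997432  -0.01046806  0.02710463] 36.6083
```

The bar stopped firmly at the back stop: the force rose while the position stayed fixed. I'll release it, then give a light push at the middle of its end with closed fingers to square it and check that it is home.

```bash
python3 - <<'E'
from h import *
Q=down(Y);u3=np.r_[U,0]; pos=lambda:(np.array(read_eef_pos())[:2]-C)@U
movel(S(-.0870,.0270),Q,speed=.03); pause(.1); print(read_ft_force(),pos())
move_gripper(.034,20); pause(.1)
movel(S(-.140,.030),Q,speed=.12); move_gripper(0,20); pause(.15)
b=read_ft_force()@u3; print(read_finger_gap())
x=-.122; movel(S(x,.030),Q,speed=.08)
while x<-.095:
    x+=.0012; movel(S(x,.030),Q,speed=.025); pause(.05); f=read_ft_force(); r=-(f@u3-b); p=pos()
    if r>1: print(round(x,4),"at",round(p,4),"res",round(r,2),f.round(1))
    if r>7: break
movel(S(-.135,.030),Q,speed=.1); move_gripper(.034,20); 
movel(S(-.125,.15),Q,speed=.2); print(read_time_s())
E
```

```text
[-7.08444763 -0.79503105  1.47485881] -0.08927646823781352
-0.00018237924016341106
-0.1148 at -0.115 res 1.18 [-0.9 -0.2 -0.5]
-0.1136 at -0.115 res 5.27 [-4.9 -1.3  2.9]
-0.1124 at -0.115 res 6.85 [-6.4 -1.5  5.2]
-0.1112 at -0.115 res 6.87 [-6.5 -1.1  6.5]
-0.11 at -0.115 res 10.25 [-9.9 -1.1  7.7]
43.475
```

```bash
python3 - <<'E'
from dial import *
move_ptp(S(-.078,.15),down(Y)); pause(.2)
top,_=dial("w8.png"); g=cv2.cvtColor(top,cv2.COLOR_RGB2GRAY).astype(float)
hx,hy=270.3,281.3
def prof(lo,hi):
    A=np.arange(-180,180,.5);r=np.arange(lo,hi)
    x=hx+r[None]*np.cos(np.radians(A))[:,None];y=hy-r[None]*np.sin(np.radians(A))[:,None]
    return A,(cv2.remap(g.astype(np.float32),x.astype(np.float32),y.astype(np.float32),1)<90).mean(1)
for nm,lo,hi in(("pointer",95,150),("mark",170,215)):
    A,p=prof(lo,hi);s=p>.8;print(nm,A[s].min() if s.any() else None,A[s].max() if s.any() else None,s.sum()*.5, A[s].mean() if s.any() else None)
    print(A[p>.6])
for d in tip_of("wrist","part")[:2]:
    w=ray("wrist",d["at"],.035)[:2]; print("part",round(d["confidence"],2),w,"stand x",(w-C)@U,"y",(w-C)@[-U[1],U[0]])
# bar side edges, front stretch stand x -95..-45 at bar top .056
gr=cv2.imread("pics/w8.png",0).astype(float); E=[]
for x in np.arange(-.090,-.045,.005):
    ys=np.arange(-.02,.02,.0005); v=np.array([gr[tuple(np.round(proj("wrist",S(x,.056,yy))).astype(int)[::-1])] for yy in ys])
    d=np.convolve(v,[1,1,1,-1,-1,-1],'same'); E.append((x,ys[np.argmax(d)]*1e3,ys[np.argmin(d)]*1e3))
print(np.round(E,3)); print(read_time_s())
E
```

```text
zero_mark [357.1  93.2] 0.6
pointer_tip [293.6 116.9] 0.71
bezel [317.1  83.3] 0.85
pointer 151.0 156.5 6.0 153.75
[151.  151.5 152.  152.5 153.  153.5 154.  154.5 155.  155.5 156.  156.5]
mark -101.0 155.0 10.0 -22.3
[-101.  -100.5 -100.   -99.5  -99.   -98.5  -98.   -97.5  -97.   -96.5
  -96.   -95.5  -95.   -94.5  152.   152.5  153.   153.5  154.   154.5
  155.   155.5]
part 0.82 [ 0.54761839 -0.0025846 ] stand x -0.04086757320500606 y 0.00010985194440973863
[[ -0.09  -20.     11.   ]
 [ -0.085 -20.     11.   ]
 [ -0.08  -20.     11.   ]
 [ -0.075 -20.     11.5  ]
 [ -0.07  -20.     11.5  ]
 [ -0.065 -20.     11.5  ]
 [ -0.06  -20.     11.5  ]
 [ -0.055 -20.     11.5  ]
 [ -0.05  -20.     -6.5  ]]
44.2333
```

The bar is home and square, and the pointer has moved 71°, which is about 1 mm. But the zero mark now reads −97.7° instead of −135°, so something knocked the bezel after I set it. I'll check the earlier pictures for when it happened, and check whether the head itself shifted.

```bash
python3 - <<'E'
from dial import *
from scipy.optimize import least_squares
print(read_eef_pos(),read_tcp_rot())
for fn in("w5","w8"):
    d=cv2.imread(f"pics/{fn}.png",0); 
    P=camera_params("wrist") # same commanded pose for both
    hub=proj("wrist",[.587,.0036,.1235],P);h=hub.astype(int)
    m=(d[h[1]-14:h[1]+14,h[0]-14:h[0]+14]<80).astype(np.uint8);k=cv2.morphologyEx(m,cv2.MORPH_OPEN,np.ones((5,5)))
    yx=np.argwhere(k).mean(0);px=(h[0]-14+yx[1],h[1]-14+yx[0]);print(fn,"hub px",np.round(px,1),"world",ray("wrist",px,.1235,P)[:2])
for fn in("top1","t2","t3"):
    d=cv2.imread(f"pics/{fn}.png",0).astype(np.float32); A=np.arange(-180,180,10);best=[]
    c=proj("top",[.588,.0037,.1235]);c=np.array([321,198.3]) if abs(c-[321,198]).max()>4 else c
    v=[]
    for a in A:
        r=np.arange(.0165,.0215,.0005);W=[[.588+k*np.cos(np.radians(a)),.0037+k*np.sin(np.radians(a)),.1235] for k in r]
        o=c-proj("top",[.588,.0037,.1235]);p=np.array([proj("top",w)+o for w in W],np.float32)
        v.append(cv2.remap(d,p[None,:,0],p[None,:,1],1).mean())
    v=np.array(v);i=np.argsort(v)[:5];print(fn,"c",c,[(int(A[j]),int(v[j])) for j in i])
E
```

```text
[ 0.51055494 -0.0087399   0.15000586] [ 9.96923784e-01  7.83766157e-02 -9.73627909e-05  2.55934876e-04]
w5 hub px [316.6  88.8] world [0.58515775 0.00291641]
w8 hub px [316.9  81.9] world [0.58835634 0.0032657 ]
top1 c [319.78418694 196.69861505] [(-140, 159), (-120, 184), (-110, 195), (10, 202), (30, 203)]
t2 c [319.78418694 196.69861505] [(130, 169), (-140, 200), (10, 201), (90, 210), (70, 212)]
t3 c [319.78418694 196.69861505] [(130, 169), (-100, 196), (-110, 197), (10, 205), (70, 207)]
```

Those pictures date it to my joint-space transit from the tray to the mat, which grazed the bezel; the head hasn't shifted. The pointer stood at about −135.4° on the master, so I'll turn the bezel back until the mark is there again.

```bash
cat > meas.py <<'E'
from dial import *
def meas(fn):
    top,_=dial(fn);g=cv2.cvtColor(top,cv2.COLOR_RGB2GRAY).astype(np.float32);return ana(g)
def ana(g):
    k=cv2.morphologyEx((g[200:360,200:360]<70).astype(np.uint8),cv2.MORPH_OPEN,np.ones((21,21)));hy,hx=np.argwhere(k).mean(0)+200
    A=np.arange(-180,180,.25);res={}
    for nm,lo,hi in(("pointer",95,150),("mark",172,212)):
        r=np.arange(lo,hi);x=hx+r[None]*np.cos(np.radians(A))[:,None];y=hy-r[None]*np.sin(np.radians(A))[:,None]
        s=(cv2.remap(g,x.astype(np.float32),y.astype(np.float32),1)<95).mean(1)>.75
        n,l=cv2.connectedComponents(s.astype(np.uint8)[:,None]); l=l[:,0]
        res[nm]=[(round(A[l==i].mean(),2),(l==i).sum()*.25) for i in range(1,n) if (l==i).sum()>6]
    return (hx,hy),res
E
python3 - <<'E'
from meas import *
print("w5",ana(cv2.imread("pics/d_w5.png",0).astype(np.float32)))
print("now",meas("w9.png"))
E
```

```text
w5 ((np.float64(270.349318525997), np.float64(281.344270570419)), {'pointer': [(np.float64(-135.5), np.float64(5.25))], 'mark': [(np.float64(-135.0), np.float64(7.25))]})
zero_mark [358.4  96.3] 0.72
pointer_tip [295.1 119.5] 0.51
bezel [315.6  85.4] 0.79
now ((np.float64(270.72064148991205), np.float64(283.0015519917227)), {'pointer': [(np.float64(153.0), np.float64(6.25))], 'mark': [(np.float64(-98.62), np.float64(7.0)), (np.float64(153.12), np.float64(4.0))]})
```

```bash
python3 - <<'E'
from meas import *
D=36.7; yw=np.radians(9+18.3)
movel(S(-.078,.19),down(Y),speed=.25); move_gripper(.085,20)
movel([*C,.19],down(yw),speed=.2); movel([*C,.105],down(yw),speed=.15); pause(.1); print(read_ft_force(),read_eef_pos())
move_gripper(.062,20); move_gripper(.054,20); pause(.1); print(read_finger_gap(),read_grasp_force(),read_ft_force())
q=np.array(read_qpos());q0=q[6];q[6]-=np.radians(D);move_j(q);pause(.15);print(np.degrees(read_qpos()[6]-q0),read_ft_force())
move_gripper(.075,20); movel([*C,.19],speed=.25)
movel(S(-.078,.19),down(Y),speed=.25); movel(S(-.078,.15),speed=.2); pause(.25)
print(meas("w10.png"),read_time_s())
E
```

```text
[-0.68404664 -0.47229585 -0.09190261] [0.58926178 0.00387136 0.10661977]
0.056654855094794884 21.005308628082275 [-2.29755167  0.03204048  5.44031267]
-36.643387229311955 [-1.89391124 -3.21735773  3.37095061]
zero_mark [342.8 119.9] 0.86
pointer_tip [290.  125.8] 0.69
bezel [315.   89.3] 0.85
((np.float64(266.0575313807531), np.float64(284.12866108786613)), {'pointer': [(np.float64(153.12), np.float64(6.5))], 'mark': [(np.float64(-135.12), np.float64(7.0)), (np.float64(153.25), np.float64(4.25))]}) 50.2333
```

```bash
python3 - <<'E'
from h import *
movel(S(-.10,.19),down(Y),speed=.2); print(sign_off(),read_time_s())
E
```

```text
the job is handed in; nothing more can be done
the job is handed in; nothing more can be done
```

I handed the job in with the drilled bar home against the stop, the master in its tray and the gauge showing about 1 mm over it (pointer about 72° past zero), but I upset the zero partway: the gripper grazed the bezel on the way to the mat and turned it about 37°, so I turned it back to within about half a degree of the pointer angle measured on the master, without re-zeroing on the master itself.

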